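# Ready the bench power bank

## Robot

A 6-joint arm with a two-finger parallel gripper is mounted at the origin on the work surface. World frame = base frame: x ahead of the robot, y to its left, z up, the work surface at z = 0. Lengths are in m, angles in rad, forces in N, time in s.
With the tool pointing down it reaches from about 0.4 to 0.925 m from the base axis. Payload 12.5 kg.
Tool frame: the origin (TCP) lies on the centre line of the jaws, within the pads' length; the fingertips stand 11 mm ahead of it and the grasp point (between the pads) lies 8 mm behind it; z points along the fingers, y is the line along which they close (so a half turn about z gives the same grasp; the last joint's range is limited). The gripper opens to 95 mm and grips with 3 to 60 N. Pads are 20 mm wide; open, the fingers measure 119 mm over their backs; the gripper's body (75 mm by 180 mm) begins 59 mm behind the grasp point.
Start: joints at [-1.376, 0.491, 1.559, -0, 1.092, -0.106], TCP at [0.185, -0.597, 0.226] pointing down, gripper open.
Joint ranges: [-3.1, 3.1], [-0.84, 2.19], [0.05, 2.79], [-1.13, 4.28], [0.06, 2.93], [-2.69, 2.69]. Speed limits (rad/s): [2.22, 2.22, 2.79, 3.14, 3.14, 3.14].

## Interface

Orientations are given as a rotation vector (axis times angle).
In Python, from bench import manip gives the robot as it stands.
- The arm moves only by the shell command python3 -m inch 'ROWS' [OPENING] [FORCE]. ROWS is JSON, a list that holds one entry, the list of rows, each a list of 4 numbers: the shift along the tool's x, y, z each as a share of 0.4 m, from -1 to 1, then the turn about the tool's z as a share of 5 degrees, from -1 to 1. In form: [[[x, y, z, turn], ...]]. A call has 1 to 5 rows; each row shifts and turns the commanded pose from where the row before left it, along the tool's axes as they then stand; what a row does not reach is not made up. A row lasts 1/8 s, in which the tool goes at most 62.5 mm and 10.7 degrees, less where a joint would pass 70% of its speed; a pose out of reach is approached as far as the arm can. A call with a number of a shift or a turn outside -1 to 1 is refused whole. A call with a gripper value outside its range is refused whole. OPENING is the opening, from -1 (shut) to 1 (fully open), set as the call begins (- or left out, the last holds). The fingers move at their own pace and stop on an object; FORCE is the grip in N (left out, the last holds). Time passes only in rows, so rows that do not move let the fingers close. It gives the time, the measured TCP pose, the force, the opening and the grip force at its end, in the units of the state.
- manip.state(): the state, without advancing time (a new reading comes with each control period).
- manip.read_camera(name): name is "scene" or "top"; returns the picture (420x560x3 uint8, red, green, blue); there is no depth.
- manip.camera_info(name): a dict with "fx", "fy", "cx", "cy" (pixels), "distortion" ([k1, k2, p1, p2, k3] as OpenCV has them; the pictures are not rectified), "R" (3x3) and "t" (3): a world point X has camera coordinates R X + t. Camera axes: x right, y down, z forward; pixel columns grow to the right and rows downward; lengths in m; the calibration is good to about 2 mm. A picture is of the moment at which its call begins. camera_info takes no time and is no camera call.
- manip.sign_off(): hands the job in; it is judged then, once.
The state is a dict: "t": time; "q": joint angles; "qvel": joint speeds; "joint_torque": joint torques, N m; "eef_pos": TCP position; "tool_rot": TCP orientation; "contact_force": force on the tool from outside, world axes, zero at the start; "ft_torque": the same for the moment, N m; "width": finger opening in m; "grip_force": force on a finger pad.
Only numpy, scipy, OpenCV 4.12 (cv2) and the standard library are available. Lean on these libraries where they do the work, as an engineer would, in place of code of your own. Each camera call takes 0.05 s, during which the arm holds its last target. There are 200 camera calls.

## Task

Before switching any channel on, put the spare power module that lies on the bench into the power bank's open drawer, resting on the drawer's floor and let go. Then set the bank's row of toggle switches: on (lever thrown fully towards its bay) for every channel whose bay holds a tall finned module, off (thrown fully towards the drawer) for every channel whose bay has only a flat blanking plate. Never flip a switch that is already right, and do not shove or knock over the other loose things on the bench or in the drawer.

Things in the scene. Friction and masses are not known exactly. Their poses are not given: they have to be found in the camera images.
- bank: grey steel power bank, fixed, 190 deep (x) x 240 wide (y) x 100 mm high; origin: centre of its underside, +x from the drawer side to the back. On its flat black top six channels side by side, at y = -70, -42, -14, 14, 42, 70 mm: toggle pivot at x = -35 mm, bay centre at x = 60 mm (finned module, or blanking plate 4 mm high). Guard hoops 34 mm high at y = -106 and 106 mm, x from -66 to -4 mm
- drawer_floor (a point): centre of the open drawer's inner floor, 22 mm above the bench, axes as the bank's. Inside 145 (x) x 198 mm (y), walls 56 mm high. Seen from above it is open from its front wall's inner face (x = -72.5 mm from this point) to the edge of the bank's top (x = -80 mm from the bank's origin). Front panel 15 mm thick, top 88 mm above the bench, bar handle 35 mm before it. Slides with about 1 N
- spare_mid (a point): the spare power module: 44 (x) x 24 (y) x 40 mm (z), black below with aluminium fins above, about 90 g, standing upright on the bench to the left or right of the bank; this point is its centre, 20 mm above its underside. It looks the same as the modules in the bank
- sw_a (a joint): lever angle of toggle switch a: 0 = off, leaning 0.42 rad from upright towards the bank's -x (the drawer side); 0.84 = on, leaning as much towards +x (its bay). It has no spring: it stays where it is left, so push it right over to its stop; about 1 N at the tip
- pivot_a (a point): pivot of toggle switch a, 104 mm above the bench, axes as the bank's. The lever is an aluminium bat handle 34 mm from pivot to the centre of its rounded tip, 8 mm thick at the tip, 5.6 mm below. Letters are in no order: its place along the bank's y tells its channel
- sw_b (a joint): lever angle of toggle switch b: 0 = off, leaning 0.42 rad from upright towards the bank's -x (the drawer side); 0.84 = on, leaning as much towards +x (its bay). It has no spring: it stays where it is left, so push it right over to its stop; about 1 N at the tip
- pivot_b (a point): pivot of toggle switch b, 104 mm above the bench, axes as the bank's. The lever is an aluminium bat handle 34 mm from pivot to the centre of its rounded tip, 8 mm thick at the tip, 5.6 mm below. Letters are in no order: its place along the bank's y tells its channel
- sw_c (a joint): lever angle of toggle switch c: 0 = off, leaning 0.42 rad from upright towards the bank's -x (the drawer side); 0.84 = on, leaning as much towards +x (its bay). It has no spring: it stays where it is left, so push it right over to its stop; about 1 N at the tip
- pivot_c (a point): pivot of toggle switch c, 104 mm above the bench, axes as the bank's. The lever is an aluminium bat handle 34 mm from pivot to the centre of its rounded tip, 8 mm thick at the tip, 5.6 mm below. Letters are in no order: its place along the bank's y tells its channel
- sw_d (a joint): lever angle of toggle switch d: 0 = off, leaning 0.42 rad from upright towards the bank's -x (the drawer side); 0.84 = on, leaning as much towards +x (its bay). It has no spring: it stays where it is left, so push it right over to its stop; about 1 N at the tip
- pivot_d (a point): pivot of toggle switch d, 104 mm above the bench, axes as the bank's. The lever is an aluminium bat handle 34 mm from pivot to the centre of its rounded tip, 8 mm thick at the tip, 5.6 mm below. Letters are in no order: its place along the bank's y tells its channel
- sw_e (a joint): lever angle of toggle switch e: 0 = off, leaning 0.42 rad from upright towards the bank's -x (the drawer side); 0.84 = on, leaning as much towards +x (its bay). It has no spring: it stays where it is left, so push it right over to its stop; about 1 N at the tip
- pivot_e (a point): pivot of toggle switch e, 104 mm above the bench, axes as the bank's. The lever is an aluminium bat handle 34 mm from pivot to the centre of its rounded tip, 8 mm thick at the tip, 5.6 mm below. Letters are in no order: its place along the bank's y tells its channel
- sw_f (a joint): lever angle of toggle switch f: 0 = off, leaning 0.42 rad from upright towards the bank's -x (the drawer side); 0.84 = on, leaning as much towards +x (its bay). It has no spring: it stays where it is left, so push it right over to its stop; about 1 N at the tip
- pivot_f (a point): pivot of toggle switch f, 104 mm above the bench, axes as the bank's. The lever is an aluminium bat handle 34 mm from pivot to the centre of its rounded tip, 8 mm thick at the tip, 5.6 mm below. Letters are in no order: its place along the bank's y tells its channel
- module_1 (a point): centre (20 mm above the bank's top) of a power module fixed in a bay of the bank, 44 (x) x 24 (y) x 40 mm (z), with aluminium fins; it belongs to the toggle switch at the same bank y
- module_2 (a point): centre (20 mm above the bank's top) of a power module fixed in a bay of the bank, 44 (x) x 24 (y) x 40 mm (z), with aluminium fins; it belongs to the toggle switch at the same bank y
- module_3 (a point): centre (20 mm above the bank's top) of a power module fixed in a bay of the bank, 44 (x) x 24 (y) x 40 mm (z), with aluminium fins; it belongs to the toggle switch at the same bank y
- reel: solder reel, a plain steel disc 42 mm in diameter and 16 mm high, lying loose in the open drawer; origin at the centre of its underside. A bystander
- transformer: small transformer, a steel-and-copper block 44 x 38 x 36 mm without fins, on the bench; origin at the centre of its underside. A bystander
- spool_1: black wire spool standing on end, 60 mm in diameter, 46 mm high; origin at the centre of its underside. A bystander
- spool_2: red wire spool standing on end, 60 mm in diameter, 46 mm high; origin at the centre of its underside. A bystander
- jar: flux jar, 48 mm in diameter, 50 mm high; origin at the centre of its underside. A bystander
- relay: small relay, a plain block 22 x 28 x 26 mm, standing next to the spare module (gap 8 mm or more, off one of its 24 mm wide ends); origin at the centre of its underside. A bystander

How it is judged:
By the outcome, as a careful person would: the job done as asked, in the order asked, and still so for the second after the job is handed in, with the robot touching nothing.
It also fails if it takes over 70 s, if anything falls off the work surface, if the arm or the gripper's body presses on something with over 40 N, if the wrist force passes 120 N, or if a joint passes its speed limit or range.

## Working session

There is one attempt and no reset: what is moved stays moved. The work goes in short steps, Python scripts to look and compute and a shell command to move; the robot and the scene stay as the last step left them, time stands still between calls to the robot, and variables do not carry over. Pictures are saved under pics/ and viewed, at most 10 in all, crops included, and the job is handed in when it is done.

```bash
mkdir -p pics; python3 - <<'E'
from bench import manip
import cv2
for n in("scene","top"):
    im=manip.read_camera(n); cv2.imwrite(f"pics/{n}0.png",im[:,:,::-1])
    i=manip.camera_info(n); print(n,{k:(v.round(4).tolist() if hasattr(v,'round') and hasattr(v,'tolist') else v) for k,v in i.items()})
s=manip.state(); print(s)
E
```

```text
scene {'fx': 507.7216890100631, 'fy': 507.7216890100631, 'cx': 275.72692901244534, 'cy': 209.87125588041823, 'distortion': [-0.0032, 0.0, 0.0, 0.0, 0.0], 'R': [[0.5216, 0.8532, -0.0046], [0.6491, -0.4004, -0.6468], [-0.5536, 0.3344, -0.7626]], 't': [-0.3488, -0.2647, 1.7139]}
top {'fx': 461.418157832025, 'fy': 461.418157832025, 'cx': 281.27889669539536, 'cy': 202.6171411373586, 'distortion': [-0.0009, 0.0, 0.0, 0.0, 0.0], 'R': [[0.0174, -0.9998, -0.0007], [-0.9979, -0.0173, -0.0617], [0.0617, 0.0018, -0.9981]], 't': [0.0602, 0.5829, 1.3232]}
{'t': 0.1, 'q': array([-1.37559128e+00,  4.91511535e-01,  1.55938402e+00,  1.21616177e-06,
        1.09168158e+00, -1.05547785e-01]), 'qvel': array([-0.00074464, -0.00120227, -0.00255617,  0.00054128,  0.00014948,
        0.00012456]), 'joint_torque': array([ 3.75919364e-03, -6.13623405e+01, -2.58606219e+01,  6.94402051e-02,
        4.70024336e-02, -3.53914606e-05]), 'eef_pos': array([ 0.18516438, -0.59673568,  0.2251141 ]), 'tool_rot': array([-3.10516670e+00, -4.70494759e-01,  6.75868262e-05]), 'contact_force': array([-0.23266617,  0.09843625,  0.1110156 ]), 'ft_torque': array([ 0.04019637, -0.00957563,  0.01822466]), 'grip_force': 0.0, 'width': 0.09527470857022391}
```

View pics/scene0.png

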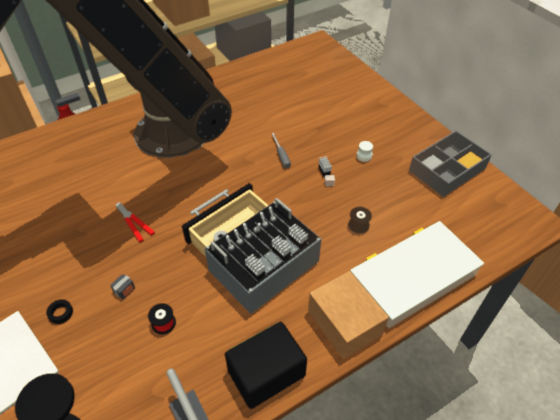

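View pics/top0.png

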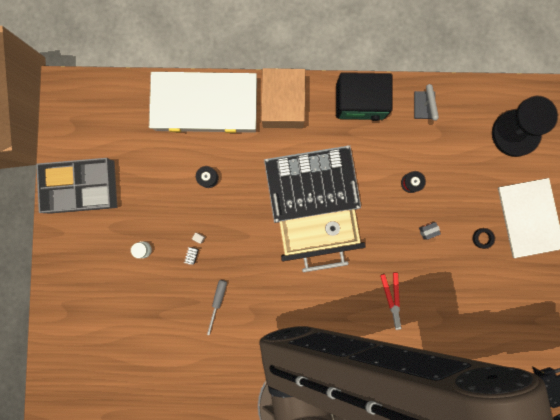

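The scene view shows the bank near (262,250) and the spare with its relay near (326,170). In the top view the spare is near (191,256), the relay at (198,238), the bank top at (312,183), and the reel in the drawer at (333,229). I'll enlarge these areas.

```bash
cat > h.py <<'E'
import numpy as np,cv2
from bench import manip
def cam(n):
    i=manip.camera_info(n); K=np.array([[i['fx'],0,i['cx']],[0,i['fy'],i['cy']],[0,0,1]])
    return K,np.array(i['distortion']),np.array(i['R']),np.array(i['t'])
def ray(n,uv,z):
    K,d,R,t=cam(n); p=cv2.undistortPoints(np.array([[uv]],float),K,d)[0,0]
    c=-R.T@t; v=R.T@np.array([p[0],p[1],1]); return c+v*(z-c[2])/v[2]
def proj(n,X):
    K,d,R,t=cam(n); return cv2.projectPoints(np.atleast_2d(np.array(X,float)),cv2.Rodrigues(R)[0],t,K,d)[0][:,0]
E
python3 - <<'E'
import cv2,numpy as np
t=cv2.imread("pics/top0.png"); s=cv2.imread("pics/scene0.png")
a=cv2.resize(t[140:275,258:372],None,fx=4.4,fy=4.4,interpolation=cv2.INTER_CUBIC)
b=cv2.resize(t[225:275,175:215],None,fx=7,fy=7,interpolation=cv2.INTER_CUBIC)
o=np.zeros((600,800,3),np.uint8);o[:min(600,a.shape[0]),:a.shape[1]]=a[:600];o[:b.shape[0],510:510+b.shape[1]]=b
cv2.imwrite("pics/c1.png",o)
cv2.imwrite("pics/c2.png",cv2.resize(s[180:313,180:340],None,fx=4.5,fy=4.5,interpolation=cv2.INTER_CUBIC))
E
```

```text
(no output)
```

View pics/c1.png

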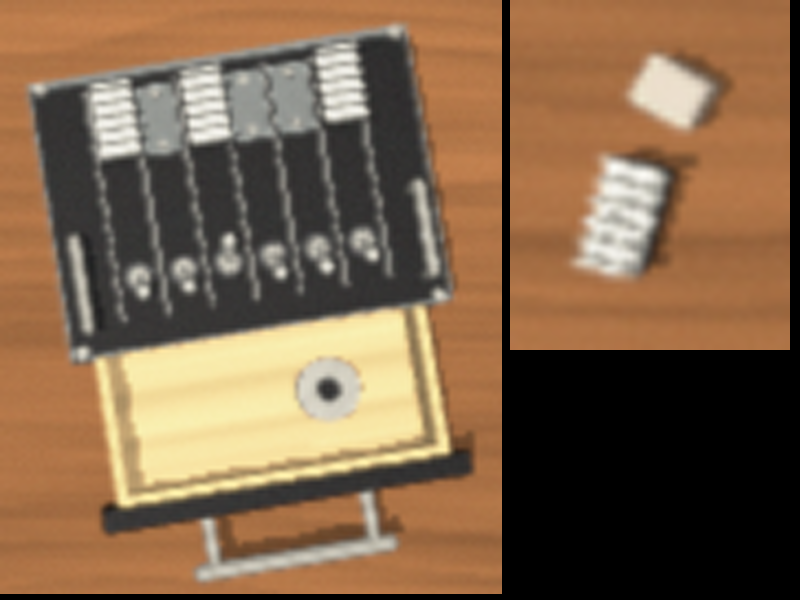

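View pics/c2.png

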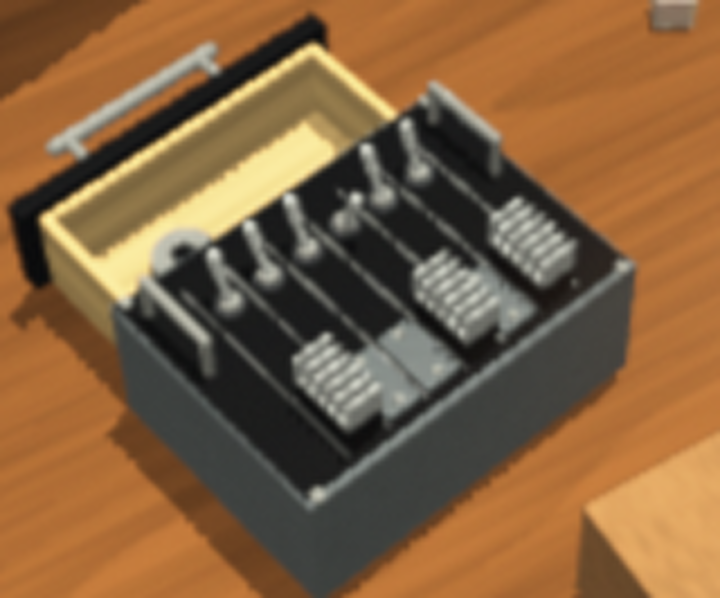

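Viewed from above, the bays from left (+y) to right are: module, plate, module, plate, plate, module. Lever tips sit below their bases (off) except the third, at crop (230,245), which is already on. So only the switches at bank y = +70 and −70 need turning on. Now I'll measure.

```bash
cat > meas.py <<'E'
from h import *
from scipy.optimize import least_squares
im=cv2.imread("pics/top0.png")
# bank top corners from crop c1
c=np.array([(38,90),(400,33),(443,296),(80,354)])
px=(c+.5)/4.4-.5+[258,140]
W=np.array([ray("top",p,.1)[:2] for p in px])
L=np.array([(.095,.12),(.095,-.12),(-.095,-.12),(-.095,.12)])
Rm=lambda a:np.array([[np.cos(a),-np.sin(a)],[np.sin(a),np.cos(a)]])
r=least_squares(lambda p:((L@Rm(p[2]).T+p[:2])-W).ravel(),[.6,0,0]); bank=r.x
if __name__=="__main__":
    print("bank",bank.round(4),"res mm",(r.fun*1e3).round(1))
    def B(x,y,z): return np.r_[Rm(bank[2])@[x,y]+bank[:2],z]
    hsv=cv2.cvtColor(im,cv2.COLOR_BGR2HSV)
    roi=np.zeros(im.shape[:2],np.uint8); roi[228:270,180:208]=1
    m=((hsv[...,1]<80)&(hsv[...,2]>110)&(roi>0)).astype(np.uint8)
    m=cv2.morphologyEx(m,cv2.MORPH_CLOSE,np.ones((3,3)))
    for k in cv2.findContours(m,0,2)[0]:
        if cv2.contourArea(k)<15: continue
        pts=k[:,0].astype(float); (cc,sz,an)=cv2.minAreaRect(k)
        z=.04 if cc[1]>247 else .026
        w=np.array([ray("top",p,z)[:2] for p in cv2.boxPoints((cc,sz,an))])
        e=np.diff(w,axis=0); print("c px",np.round(cc,1),"world",w.mean(0).round(4),"len",np.linalg.norm(e[:2],axis=1).round(4),"ang",np.degrees(np.arctan2(e[:2,1],e[:2,0])).round(1))
    rp=(np.array([329,389])+.5)/4.4-.5+[258,140]
    w=ray("top",rp,.038); print("reel",w.round(4),"bank frame",(Rm(bank[2]).T@(w[:2]-bank[:2])).round(4))
    f=(np.array([(128,495),(438,443)])+.5)/4.4-.5+[258,140]
    for p in f: w=ray("top",p,.078); print("front wall inner top",(Rm(bank[2]).T@(w[:2]-bank[:2])).round(4))
    for y in(.07,.014,-.07):
        for n in("top","scene"): print(y,n,"offtip",proj(n,B(-.035-.0139,y,.135)).round(1),"ontip",proj(n,B(-.035+.0139,y,.135)).round(1))
        print("pivot",B(-.035,y,.104).round(4))
E
python3 meas.py
python3 - <<'E'
from h import *
import numpy as np
s=cv2.imread("pics/scene0.png")
# spare in scene crop
cv2.imwrite("pics/c3.png",cv2.resize(s[150:195,305:345],None,fx=10,fy=10,interpolation=cv2.INTER_CUBIC))
E
```

```text
bank [ 0.6309 -0.0136  0.1743] res mm [ 10.6   7.6  12.4  -3.3 -10.6  -8.2 -12.4   3.9]
c px [190.6 255.8] world [0.4249 0.3252] len [0.0472 0.027 ] ang [ -13.3 -103.8]
c px [197.9 237.7] world [0.4761 0.3083] len [0.0217 0.0297] ang [ -25.1 -115.4]
reel [ 0.5105 -0.0768  0.038 ] bank frame [-0.1295 -0.0414]
front wall inner top [-0.1749  0.0982]
front wall inner top [-0.1732 -0.0991]
0.07 top offtip [[290.  204.3]] ontip [[288.4 194. ]]
0.07 scene offtip [[271.2 209.7]] ontip [[278.3 215.9]]
pivot [0.5842 0.0493 0.104 ]
0.014 top offtip [[310.9 201. ]] ontip [[309.2 190.7]]
0.014 scene offtip [[254.5 220.9]] ontip [[261.6 227.3]]
pivot [ 0.594  -0.0059  0.104 ]
-0.07 top offtip [[342.1 196.1]] ontip [[340.4 185.8]]
-0.07 scene offtip [[228.4 238.5]] ontip [[235.4 245.3]]
pivot [ 0.6085 -0.0886  0.104 ]
```

View pics/c3.png

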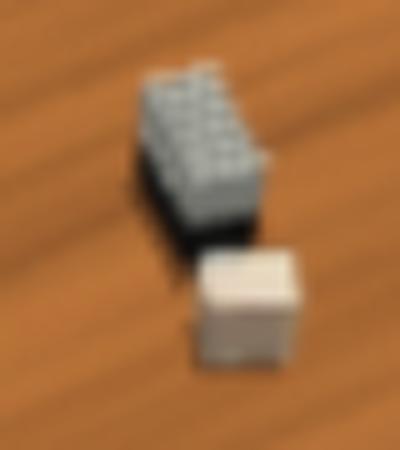

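The scene crop shows the spare's top centred near (325.5,163) in the full image, with the relay clear of its far end. The 12 mm bank residual comes from my corner model: the top plate only spans x −80…95 and I picked bolts inset from the edge. I'll refit with scale free and check against the lever tips and modules.

```bash
python3 - <<'E'
s=open('meas.py').read()
s=s.replace("(-.095,-.12),(-.095,.12)])","(-.08,-.12),(-.08,.12)])-[.0075,0]")
s=s.replace("((L@Rm(p[2]).T+p[:2])-W).ravel(),[.6,0,0]); bank=r.x","((p[3]*L@Rm(p[2]).T+p[:2])-W).ravel(),[.6,0,0,1]); bank=r.x; bank[:2]-=Rm(bank[2])@[.0075,0]")
s+='''
    print("module top px -> bank frame")
    for q in [(115,121),(205,104),(342,82)]:
        w=ray("top",(np.array(q)+.5)/4.4-.5+[258,140],.14)[:2]; print((Rm(bank[2]).T@(w-bank[:2])).round(4))
    for q in [(338,381),(455,297),(533,242)]:
        w=ray("scene",(np.array(q)+.5)/4.5-.5+[180,180],.13)[:2]; print("scene",(Rm(bank[2]).T@(w-bank[:2])).round(4))
    for q in [(142,292),(186,284),(229,241),(279,273),(324,266),(372,254)]:
        w=ray("top",(np.array(q)+.5)/4.4-.5+[258,140],.137)[:2]; print("tip top",(Rm(bank[2]).T@(w-bank[:2])).round(4))
    for q in [(214,257),(250,229),(290,201),(356,200),(368,152),(406,127)]:
        w=ray("scene",(np.array(q)+.5)/4.5-.5+[180,180],.135)[:2]; print("tip scene",(Rm(bank[2]).T@(w-bank[:2])).round(4))
    print("spare from scene", ray("scene",(np.array([205,125])+.5)/10-.5+[305,150],.04).round(4))
    a=bank[2]; print("yaw deg",np.degrees(a))
'''
open('meas.py','w').write(s)
E
python3 meas.py
```

```text
bank [ 0.6235 -0.0149  0.1743  0.9516] res mm [ 0.  -0.1 -0.1  0.4 -0.1 -0.5  0.2  0.2]
c px [190.6 255.8] world [0.4249 0.3252] len [0.0472 0.027 ] ang [ -13.3 -103.8]
c px [197.9 237.7] world [0.4761 0.3083] len [0.0217 0.0297] ang [ -25.1 -115.4]
reel [ 0.5105 -0.0768  0.038 ] bank frame [-0.122  -0.0414]
front wall inner top [-0.1674  0.0983]
front wall inner top [-0.1657 -0.0991]
0.07 top offtip [[290.5 207.1]] ontip [[288.8 196.7]]
0.07 scene offtip [[269.3 208.1]] ontip [[276.4 214.2]]
pivot [0.5769 0.048  0.104 ]
0.014 top offtip [[311.3 203.8]] ontip [[309.6 193.5]]
0.014 scene offtip [[252.6 219.2]] ontip [[259.7 225.6]]
pivot [ 0.5866 -0.0072  0.104 ]
-0.07 top offtip [[342.5 198.8]] ontip [[340.8 188.5]]
-0.07 scene offtip [[226.5 236.7]] ontip [[233.5 243.5]]
pivot [ 0.6011 -0.0899  0.104 ]
module top px -> bank frame
[0.0585 0.071 ]
[0.0602 0.0157]
[ 0.0605 -0.0681]
scene [ 0.0576 -0.0684]
scene [0.0577 0.0145]
scene [0.0583 0.072 ]
tip top [-0.0459  0.0711]
tip top [-0.0453  0.0442]
tip top [-0.0237  0.0145]
tip top [-0.0475 -0.0122]
tip top [-0.0475 -0.0396]
tip top [-0.0449 -0.0694]
tip scene [-0.0477 -0.0688]
tip scene [-0.0499 -0.0419]
tip scene [-0.0505 -0.0127]
tip scene [-0.0265  0.0154]
tip scene [-0.0488  0.0431]
tip scene [-0.0485  0.0716]
spare from scene [0.4235 0.3276 0.04  ]
yaw deg 9.98853046901888
```

```bash
cat > go.py <<'E'
# usage: go.py x y z theta_deg(tool x heading) [b = bank frame, z world]; prints shares in current tool axes
import sys; from h import *
a=sys.argv; s=manip.state(); R=cv2.Rodrigues(s['tool_rot'])[0]
p=np.array([float(v) for v in a[1:4]]); th=float(a[4])
if len(a)>5:
    from meas import bank,Rm
    p[:2]=Rm(bank[2])@p[:2]+bank[:2]; th+=np.degrees(bank[2])
d=R.T@(p-s['eef_pos'])/.4; h=np.degrees(np.arctan2(R[1,0],R[0,0]))
print("total",d.round(4),"rows",np.ceil(np.linalg.norm(d)/.15),"per row",(d/np.ceil(np.linalg.norm(d)/.15)).round(4),"heading",h.round(2),"turn shares",((h-th)/5).round(2),"q",s['q'].round(2),"pos",s['eef_pos'].round(4),"t",s['t'])
E
python3 -m inch '[[[0,0,-0.02,1],[0,0,-0.02,1],[0,0,-0.02,1],[0,0,0,1],[0,0,0,1]]]' 
python3 -m inch '[[[0,0,0,1],[0,0,0,0.1],[0,0,0,0]]]' 
python3 go.py .5 -.25 .25 -13.3
```

```text
t: 0.72
eef_pos: [0.1852, -0.5968, 0.2494]
tool_rot: [-3.134, 0.217, 0.0]
contact_force: [-0.3, 1.2, -0.1]
width: 0.0953
grip_force: 0.0
t: 1.1
eef_pos: [0.1852, -0.5969, 0.2495]
tool_rot: [-3.121, 0.36, 0.0]
contact_force: [0.3, 0.4, -0.6]
width: 0.0951
grip_force: 0.0
total [ 0.5687 -1.0238 -0.0011] rows 8.0 per row [ 7.11e-02 -1.28e-01 -1.00e-04] heading -13.17 turn shares 0.03 q [-1.38  0.47  1.53 -0.    1.14  0.43] pos [ 0.1852 -0.5969  0.2495] t 1.1
```

```bash

python3 -m inch '[[[0.07,-0.128,0,0],[0.07,-0.128,0,0],[0.07,-0.128,0,0],[0.07,-0.128,0,0],[0.07,-0.128,0,0]]]' >/dev/null
python3 -m inch '[[[0.07,-0.128,0,0],[0.07,-0.128,0,0],[0.07,-0.128,0,0]]]'
python3 go.py .5 .24 .25 -13.3
```

```text
t: 2.1
eef_pos: [0.4983, -0.2481, 0.2498]
tool_rot: [3.121, -0.36, 0.001]
contact_force: [0.1, -0.9, 1.2]
width: 0.095
grip_force: 0.0
total [-2.7410e-01 -1.1891e+00 -9.0000e-04] rows 9.0 per row [-3.050e-02 -1.321e-01 -1.000e-04] heading -13.18 turn shares 0.02 q [-0.58  0.37  1.7  -0.    1.07  1.22] pos [ 0.4983 -0.2481  0.2498] t 2.1
```

```bash

python3 -m inch '[[[-0.03,-0.132,0,0],[-0.03,-0.132,0,0],[-0.03,-0.132,0,0],[-0.03,-0.132,0,0],[-0.03,-0.132,0,0]]]' 0.3 >/dev/null
python3 -m inch '[[[-0.03,-0.132,0,0],[-0.03,-0.132,0,0],[-0.03,-0.132,0,0],[-0.03,-0.132,0,0]]]'
python3 go.py .4245 .3265 .15 -13.3
```

```text
t: 3.22
eef_pos: [0.5009, 0.2395, 0.2497]
tool_rot: [3.121, -0.36, 0.001]
contact_force: [0.2, -1.2, 0.3]
width: 0.0618
grip_force: 0.0
total [-0.2357 -0.1683  0.2492] rows 3.0 per row [-0.0786 -0.0561  0.0831] heading -13.17 turn shares 0.03 q [ 0.33  0.37  1.7  -0.    1.07  2.13] pos [0.5009 0.2395 0.2497] t 3.225
```

```bash

python3 -m inch '[[[-0.0786,-0.056,0.083,0],[-0.0786,-0.056,0.083,0],[-0.0786,-0.056,0.083,0],[0,0,0,0]]]' 
python3 go.py .4245 .3265 .022 -13.3
python3 - <<'E'
from h import *
im=manip.read_camera("scene")[:,:,::-1]; cv2.imwrite("pics/g1.png",cv2.resize(im[90:210,260:400],None,fx=5,fy=5))
E
```

```text
t: 3.72
eef_pos: [0.4225, 0.3255, 0.1481]
tool_rot: [3.119, -0.356, -0.005]
contact_force: [0.2, -0.6, 0.5]
width: 0.0621
grip_force: 0.0
total [ 0.0052 -0.0044  0.3152] rows 3.0 per row [ 0.0017 -0.0015  0.1051] heading -13.02 turn shares 0.06 q [0.53 0.46 1.87 0.   0.82 2.33] pos [0.4225 0.3255 0.1481] t 3.725
```

View pics/g1.png

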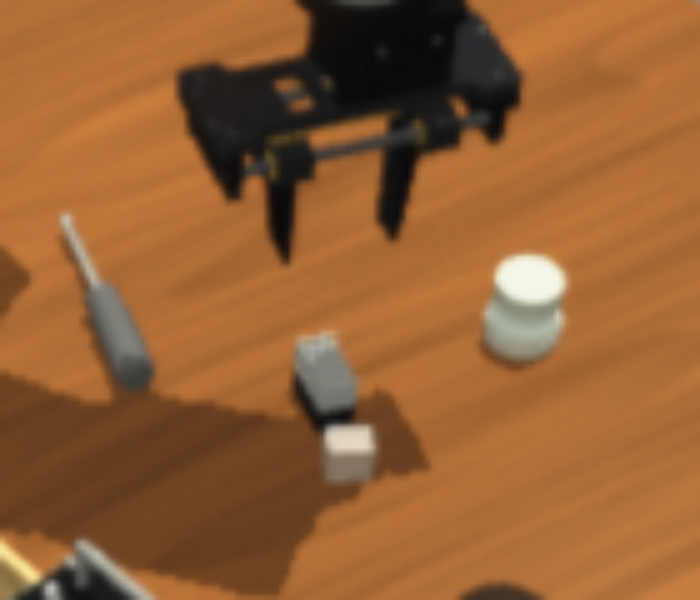

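The open fingers at (285,250) and (395,230) straddle the module's line, and the relay and jar are clear. Descending.

```bash

python3 -m inch '[[[0.002,-0.001,0.105,0],[0.002,-0.001,0.105,0],[0.001,-0.002,0.07,0],[0,0,0.033,0],[0,0,0,0]]]' 
python3 go.py .4245 .3265 .022 -13.3
python3 -m inch '[[[0,0,0,0],[0,0,0,0],[0,0,0,0],[0,0,0,0]]]' -1 15
```

```text
t: 4.4
eef_pos: [0.4277, 0.3255, 0.025]
tool_rot: [3.12, -0.363, 0.0]
contact_force: [-0.3, 0.5, 0.9]
width: 0.062
grip_force: 0.0
total [-0.0084 -0.0007  0.0076] rows 1.0 per row [-0.0084 -0.0007  0.0076] heading -13.29 turn shares 0.0 q [ 0.53  0.66  1.94 -0.    0.54  2.33] pos [0.4277 0.3255 0.025 ] t 4.4
t: 4.9
eef_pos: [0.4271, 0.3258, 0.0251]
tool_rot: [-3.12, 0.363, -0.001]
contact_force: [-0.1, -0.4, 0.6]
width: 0.0272
grip_force: 0.0
```

```bash

python3 -m inch '[[[0,0,0,0],[0,0,0,0],[0,0,0,0]]]' -1 20
python3 -m inch '[[[0,0,-0.03,0],[0,0,-0.08,0],[0,0,-0.14,0],[0,0,-0.14,0],[0,0,-0.11,0]]]'
python3 go.py -.1235 .042 .24 0 b
```

```text
t: 5.28
eef_pos: [0.4271, 0.3258, 0.025]
tool_rot: [-3.12, 0.363, -0.0]
contact_force: [-1.3, 0.6, 4.7]
width: 0.0238
grip_force: 20.0
t: 5.9
eef_pos: [0.4269, 0.3256, 0.2277]
tool_rot: [-3.12, 0.363, -0.002]
contact_force: [0.1, -0.2, -1.1]
width: 0.0238
grip_force: 20.0
total [ 0.3486  0.7412 -0.0311] rows 6.0 per row [ 0.0581  0.1235 -0.0052] heading -13.26 turn shares -4.65 q [ 0.53  0.36  1.77 -0.    1.    2.33] pos [0.4269 0.3256 0.2277] t 5.9
```

```bash

python3 -m inch '[[[0.058,0.1235,-0.005,0],[0.058,0.1235,-0.005,0],[0.058,0.1235,-0.005,0],[0.058,0.1235,-0.005,0],[0.058,0.1235,-0.005,0]]]' >/dev/null
python3 -m inch '[[[0.058,0.1235,-0.005,-1],[0,0,0,-1],[0,0,0,-1],[0,0,0,-1],[0,0,0,-0.65]]]' 
python3 -m inch '[[[0,0,0,0]]]' 
python3 go.py -.1235 .042 .15 0 b
python3 - <<'E'
from h import *
im=np.hstack([manip.read_camera("scene")[:,:,::-1][110:310,160:330],manip.read_camera("top")[:,:,::-1][110:310,240:390]]); cv2.imwrite("pics/g2.png",cv2.resize(im,None,fx=2.5,fy=2.5))
E
```

```text
t: 7.15
eef_pos: [0.4942, 0.0053, 0.2372]
tool_rot: [3.129, 0.277, -0.0]
contact_force: [0.1, -0.3, -0.6]
width: 0.0238
grip_force: 20.0
t: 7.28
eef_pos: [0.4943, 0.0053, 0.2372]
tool_rot: [3.13, 0.273, -0.0]
contact_force: [0.4, -0.7, -1.5]
width: 0.0238
grip_force: 20.0
total [0.0006 0.0008 0.2179] rows 2.0 per row [0.0003 0.0004 0.109 ] heading 9.96 turn shares -0.01 q [-0.12  0.29  1.86 -0.    0.99  1.27] pos [0.4943 0.0053 0.2372] t 7.275
```

View pics/g2.png

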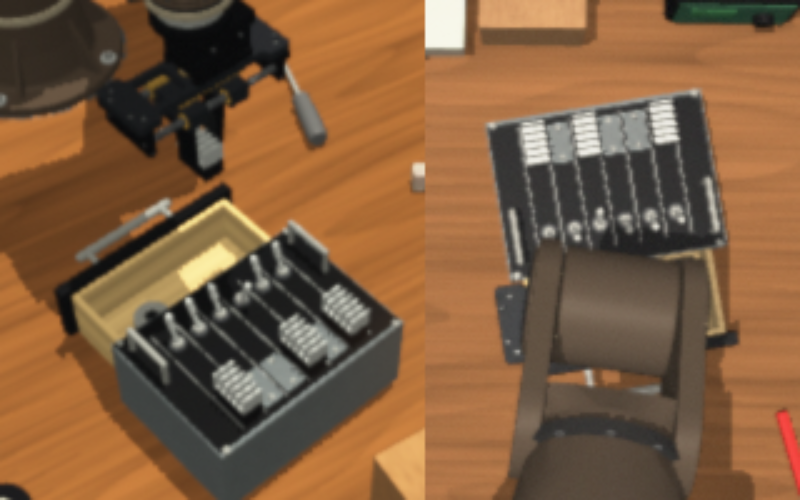

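The module is held in the jaws (left half, (208,150)) above the drawer, and the reel is clear at (150,312). Descending.

```bash

python3 -m inch '[[[0,0,0.1,0],[0,0,0.13,0],[0,0,0.13,0],[0,0,0.07,0],[0,0,0,0]]]' 
python3 go.py -.1235 .042 .048 0 b
```

```text
t: 8.0
eef_pos: [0.4937, 0.0054, 0.0635]
tool_rot: [-3.129, -0.272, 0.006]
contact_force: [-0.1, 0.3, -0.7]
width: 0.024
grip_force: 20.0
total [0.002  0.0012 0.0386] rows 1.0 per row [0.002  0.0012 0.0386] heading 9.93 turn shares -0.01 q [-0.12  0.55  2.03 -0.    0.56  1.27] pos [0.4937 0.0054 0.0635] t 8.0
```

```bash

python3 -m inch '[[[0,0,0.016,0],[0,0,0.01,0],[0,0,0.006,0],[0,0,0.004,0],[0,0,0,0]]]' 
```

```text
t: 8.62
eef_pos: [0.4946, 0.0053, 0.0505]
tool_rot: [3.13, 0.273, 0.0]
contact_force: [0.3, -0.8, -1.3]
width: 0.024
grip_force: 20.0
```

```bash

python3 -m inch '[[[0,0,0.003,0],[0,0,0.003,0],[0,0,0.003,0],[0,0,0,0]]]' 
```

```text
t: 9.12
eef_pos: [0.4948, 0.0054, 0.047]
tool_rot: [3.13, 0.273, 0.001]
contact_force: [1.1, 0.6, 2.6]
width: 0.0237
grip_force: 20.0
```

```bash

python3 -m inch '[[[0,0,0,0],[0,0,0,0],[0,0,0,0],[0,0,0,0]]]' -0.1
python3 -m inch '[[[0,0,-0.03,0],[0,0,-0.1,0],[0,0,-0.13,0],[0,0,-0.13,0],[0,0,-0.1,0]]]'
python3 -m inch '[[[-0.1,0,0,0],[-0.1,0,0,0],[0,0,0,0]]]' -1
python3 go.py -.15 .07 .2 0 b
python3 - <<'E'
from h import *
im=np.hstack([manip.read_camera("scene")[:,:,::-1][150:310,160:320]]); cv2.imwrite("pics/g3.png",cv2.resize(im,None,fx=3.7,fy=3.7))
E
```

```text
t: 9.62
eef_pos: [0.4945, 0.0053, 0.0468]
tool_rot: [3.13, 0.273, -0.0]
contact_force: [-0.2, -0.4, -0.5]
width: 0.0426
grip_force: 0.0
t: 10.25
eef_pos: [0.4944, 0.0054, 0.2459]
tool_rot: [3.129, 0.273, 0.004]
contact_force: [-0.2, 0.5, -1.0]
width: 0.0427
grip_force: 0.0
t: 10.62
eef_pos: [0.4138, -0.0086, 0.2438]
tool_rot: [3.129, 0.272, 0.001]
contact_force: [1.6, 0.3, -1.0]
width: 0.0182
grip_force: 0.0
total [ 0.1385 -0.0687  0.1097] rows 2.0 per row [ 0.0692 -0.0343  0.0548] heading 9.95 turn shares -0.01 q [-0.18  0.16  2.02 -0.    0.96  1.22] pos [ 0.4138 -0.0086  0.2438] t 10.625
```

View pics/g3.png

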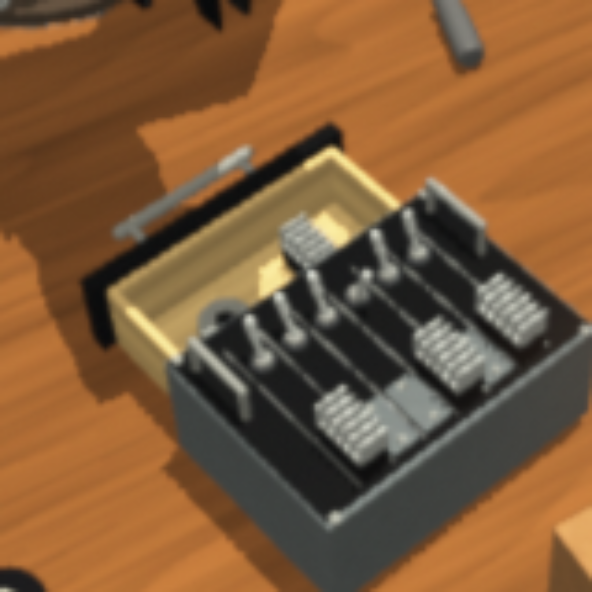

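The spare stands in the drawer at (307,240) and the reel at (222,318) hasn't moved. The lever at (365,275) is the only one on. Next is the switch at y=+70, approaching from the drawer side with the jaws shut.

```bash

python3 go.py -.08 .072 .2 0 b
```

```text
total [ 0.3094 -0.0747  0.1102] rows 3.0 per row [ 0.1031 -0.0249  0.0367] heading 9.95 turn shares -0.01 q [-0.18  0.17  2.01 -0.    0.96  1.22] pos [ 0.4154 -0.0086  0.2439] t 10.675
```

```bash

python3 -m inch '[[[0.104,-0.0355,0.037,0],[0.104,-0.0355,0.037,0],[0.104,-0.0355,0.037,0],[0,0,0,0],[0,0,0,0]]]'
python3 go.py -.08 .072 .136 0 b
```

```text
t: 11.3
eef_pos: [0.5313, 0.0552, 0.1983]
tool_rot: [3.13, 0.274, -0.001]
contact_force: [-0.3, 0.1, 1.1]
width: 0.0007
grip_force: 0.0
total [-0.0034  0.0324  0.1557] rows 2.0 per row [-0.0017  0.0162  0.0779] heading 10.01 turn shares 0.0 q [-0.02  0.39  1.81 -0.    0.93  1.38] pos [0.5313 0.0552 0.1983] t 11.3
```

```bash

python3 -m inch '[[[-0.003,0.0324,0,0],[0,0,0.075,0],[0,0,0.081,0],[0,0,0,0],[0,0,0,0]]]'
python3 go.py -.035 .072 .136 0 b
```

```text
t: 11.92
eef_pos: [0.5328, 0.0415, 0.1374]
tool_rot: [3.129, 0.272, 0.002]
contact_force: [0.5, -1.3, 0.9]
width: 0.0004
grip_force: 0.0
total [ 0.1112 -0.002   0.0036] rows 1.0 per row [ 0.1112 -0.002   0.0036] heading 9.95 turn shares -0.01 q [-0.05  0.48  1.88 -0.    0.79  1.35] pos [0.5328 0.0415 0.1374] t 11.925
```

```bash

python3 -m inch '[[[0.025,0,0.003,0],[0.025,0,0,0],[0.025,0,0,0],[0.025,0,0,0],[0,0,0,0]]]'
python3 -m inch '[[[0.01,0,0,0],[0,0,0,0]]]'
python3 -m inch '[[[0.005,0,0,0],[0,0,0,0]]]'
python3 go.py -.035 .072 .136 0 b
```

```text
t: 12.55
eef_pos: [0.5709, 0.0489, 0.1344]
tool_rot: [3.129, 0.274, -0.007]
contact_force: [-7.6, -3.4, 5.2]
width: 0.0008
grip_force: 4.5
t: 12.8
eef_pos: [0.5718, 0.0491, 0.1342]
tool_rot: [3.129, 0.274, -0.017]
contact_force: [-23.0, -8.8, 12.4]
width: 0.0007
grip_force: 12.2
t: 13.05
eef_pos: [0.5721, 0.0491, 0.1341]
tool_rot: [3.129, 0.275, -0.023]
contact_force: [-30.9, -11.8, 18.8]
width: 0.0001
grip_force: 16.5
total [ 0.0112 -0.0001 -0.0049] rows 1.0 per row [ 0.0112 -0.0001 -0.0049] heading 10.03 turn shares 0.01 q [-0.03  0.53  1.77 -0.    0.85  1.37] pos [0.5721 0.0491 0.1341] t 13.05
```

The force jumped well past the 1 N throw, so the lever is on its stop. Backing off and going to the y=−70 switch.

```bash

python3 -m inch '[[[-0.03,0,0,0],[-0.09,0,0,0],[0,0,-0.1,0],[0,0,-0.06,0],[0,0,0,0]]]'
python3 go.py -.08 -.069 .2 0 b
```

```text
t: 13.68
eef_pos: [0.5315, 0.0418, 0.2003]
tool_rot: [3.129, 0.274, 0.006]
contact_force: [0.4, 0.9, -0.7]
width: 0.0006
grip_force: 0.0
total [0.0018 0.352  0.001 ] rows 3.0 per row [0.0006 0.1173 0.0003] heading 9.99 turn shares 0.0 q [-0.05  0.39  1.82  0.    0.93  1.35] pos [0.5315 0.0418 0.2003] t 13.675
```

```bash

python3 -m inch '[[[0,0.117,0,0],[0,0.117,0,0],[0,0.117,0,0],[0,0,0,0]]]'
python3 -m inch '[[[0,0,0.08,0],[0,0,0.08,0],[0,0,0,0],[0,0,0,0]]]'
python3 go.py -.035 -.069 .136 0 b
```

```text
t: 14.18
eef_pos: [0.555, -0.099, 0.1973]
tool_rot: [-3.13, -0.268, 0.002]
contact_force: [-0.7, 1.0, -0.3]
width: 0.0004
grip_force: 0.0
t: 14.68
eef_pos: [0.5551, -0.0961, 0.1354]
tool_rot: [3.129, 0.274, 0.001]
contact_force: [-0.2, -1.2, 0.4]
width: 0.0004
grip_force: 0.0
total [ 0.1161  0.0022 -0.0014] rows 1.0 per row [ 0.1161  0.0022 -0.0014] heading 10.01 turn shares 0.01 q [-0.29  0.51  1.81 -0.    0.82  1.11] pos [ 0.5551 -0.0961  0.1354] t 14.675
```

```bash

python3 -m inch '[[[0.025,0,0,0],[0.025,0,0,0],[0.025,0,0,0],[0.025,0,0,0],[0,0,0,0]]]'
python3 -m inch '[[[0.008,0,0,0],[0,0,0,0]]]'
python3 -m inch '[[[0.006,0,0,0],[0,0,0,0]]]'
python3 go.py -.035 -.069 .136 0 b
```

```text
t: 15.3
eef_pos: [0.5947, -0.0895, 0.1346]
tool_rot: [3.13, 0.274, 0.0]
contact_force: [-0.5, -0.8, 0.1]
width: 0.0006
grip_force: 0.2
t: 15.55
eef_pos: [0.5958, -0.0892, 0.1345]
tool_rot: [-3.129, -0.273, 0.006]
contact_force: [-8.1, -2.6, 2.6]
width: 0.0003
grip_force: 4.2
t: 15.8
eef_pos: [0.5964, -0.089, 0.1343]
tool_rot: [-3.129, -0.274, 0.012]
contact_force: [-17.3, -5.9, 7.5]
width: 0.0003
grip_force: 9.0
total [ 0.0112  0.0016 -0.0043] rows 1.0 per row [ 0.0112  0.0016 -0.0043] heading 10.0 turn shares 0.0 q [-0.26  0.57  1.7  -0.    0.88  1.14] pos [ 0.5964 -0.089   0.1343] t 15.8
```

Same stop position (4.5 mm short of −35 mm in both cases). Retreating and checking.

```bash

python3 -m inch '[[[0.004,0,0,0],[0,0,0,0]]]' | grep contact
python3 -m inch '[[[-0.03,0,0,0],[-0.09,0,0,0],[0,0,-0.12,0],[-0.1,0,-0.12,0],[-0.1,0,0,0]]]' >/dev/null
python3 -m inch '[[[-0.14,0,0,0],[-0.05,0.1,0,0],[0,0.15,0,0],[0,0.15,0,0],[0,0,0,0]]]'
python3 - <<'E'
from h import *
a=manip.read_camera("scene")[:,:,::-1][150:310,170:330]; b=manip.read_camera("top")[:,:,::-1][140:280,258:375]
o=np.hstack([cv2.resize(a,(400,400),interpolation=2),cv2.resize(b,(400,479),interpolation=2)[:400]]); cv2.imwrite("pics/g4.png",o)
E
```

```text
contact_force: [-23.7, -8.7, 9.6]
t: 17.3
eef_pos: [0.4283, -0.2845, 0.2305]
tool_rot: [3.129, 0.268, 0.002]
contact_force: [-1.0, -0.2, -0.2]
width: 0.0005
grip_force: 0.0
```

View pics/g4.png

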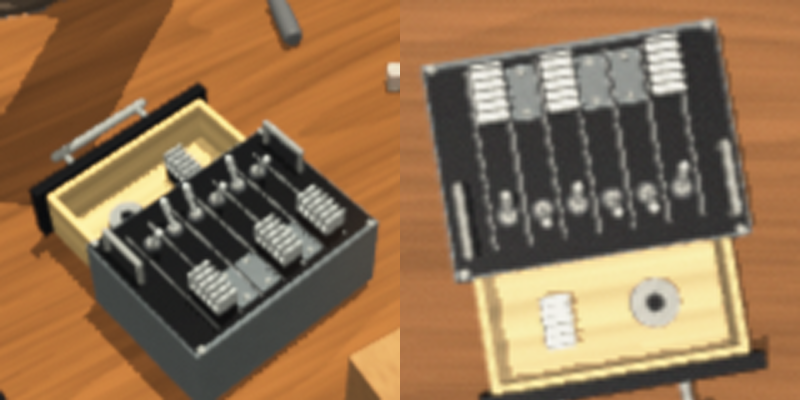

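Levers 1, 3 and 6, under the finned modules, lean equally towards their bays, and levers 2, 4 and 5 are off. The spare (558,320) rests in the drawer, the reel (655,302) is where it was, and the arm is clear.

```bash
python3 -c "
from bench import manip
print(manip.sign_off())"
```

```text
the job is handed in; nothing more can be done
None
```

I put the spare module in the drawer, then switched on the two wrong channels (bank y = +70 and −70 mm); the other four were already right and untouched, and I handed the job in at about 17 s.

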